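Hold the seal stamp ready over the wet painting

ROBOT

A 6-joint arm with a two-finger parallel gripper is mounted at the origin on the work surface. World frame = base frame: x ahead of the robot, y to its left, z up, the work surface at z = 0. Lengths are in mm, angles in rad, forces in N, time in s.
With the tool pointing down it reaches from about 350 to 875 mm from the base axis. Payload 4.2 kg.
Tool frame: the origin (TCP) lies midway between the tips of the shut fingers; the grasp point (between the pads) lies 19 mm behind it; y points along the fingers, x is the direction in which the jaws open and shut, and the axes are right-handed (so a half turn about y gives the same grasp; the last joint's range is limited). The gripper opens to 85 mm and grips with 20 to 120 N. Pads are 22 mm wide; open, the fingers measure 114 mm over their backs; the gripper's body (76 mm by 85 mm) begins 54 mm behind the grasp point. The pads swing forward as they close: fully open they stand 13 mm farther back than shut.
Start: joints at [0.259, 0.385, 0.008, 0, -1.194, -0.259], TCP at [624.979, 0.025, 231.312] pointing down, gripper open.
Joint ranges: [-3.14, 3.14], [-1.21, 2.06], [-1.07, 1.41], [-3.16, 2.05], [-2.99, -0.16], [-3.1, 3.1]. Speed limits (rad/s): [2.79, 2.79, 3.14, 3.14, 3.14, 3.14].

INTERFACE

Orientations are given as a unit quaternion [x, y, z, w].
In Python, from bench import read_state, get_image, job_done gives the robot as it stands.
- The arm moves only by the tool play_rows, never from a script. Its argument "series" is a list of rows, each a list of 7 numbers: the shift along the tool's x, y, z in m, then the turn, a rotation vector about the tool's x, y, z in rad, then the finger opening in m, from 0 to 0.0854. In form: [[x, y, z, wx, wy, wz, claw], ...]. A call has 1 to 10 rows; each row shifts and turns the pose as measured when the row begins, along the tool's axes as they then stand; what a row does not reach is not made up. A row lasts 1/10 s, in which the tool goes at most 50 mm and 8.59 degrees, less where a joint would pass 70% of its speed; a pose out of reach is approached as far as the arm can. A call with a gripper value outside its range is refused whole. The fingers move at their own pace and stop on an object; the grip force is fixed at half the most. Time passes only in rows, so rows that do not move let the fingers close. It gives the time, the measured TCP pose, the force and the opening at its end, in the units of the state.
- read_state(): the state, without advancing time (a new reading comes with each control period).
- get_image(name): name is "scene" or "side" or "wrist"; returns a dict with "color" (420x560x3 uint8, red, green, blue), "intrinsics" (3x3 intrinsics, pixels), "D" ([k1, k2, p1, p2, k3] as OpenCV has them; the pictures are not rectified), "origin" and "orientation" of the camera in the world. Camera axes: x right, y down, z forward; pixel columns grow to the right and rows downward; lengths in mm; the calibration is good to about 2 mm. A picture is of the moment at which its call begins. There is no depth.
- job_done(): hands the job in, once; it reports no verdict.
The state is a dict: "clock": time; "joints": joint angles; "joint_vel": joint speeds; "joint_efforts": joint torques, N m; "position": TCP position; "ee_rot": TCP orientation; "contact_force": force on the tool from outside, world axes, zero at the start; "wrist_torque": the same for the moment, N m; "gripper_width": finger opening in mm.
Only numpy, scipy, OpenCV 4.12 (cv2) and the standard library are available. Lean on these libraries where they do the work, as an engineer would, in place of code of your own. Each camera call takes 0.05 s, during which the arm holds its last target. There are 200 camera calls.

TASK

Lift the red-handled stamp up and off its forked hook, carry it over the caddy of paint pots, and finish holding it level about 1 cm above the painting, centred over the red rectangular outline with its long sides parallel to the outline's long sides, ready to be pressed. The paint is wet: never touch the painting with the stamp or the gripper, do not touch the caddy or its pots, and leave the blue-handled stamp hanging where it is. Do not put the stamp down or let go: the program finishes while the gripper holds it still in the air.

Things in the scene. Friction and masses are not known exactly. Their poses are not given: they have to be found in the camera images.
- stamp: red-handled stamp, 0.13-0.22 kg. From the face up: wooden block 60 (x) x 40 (y) mm, z 0-22 mm; brass neck 12 mm thick to z 60; round collar 40 mm wide, z 60-66; red bar handle 40 (x) x 24 (y) mm, z 66-112. Origin: centre of the face (underside), z up; a half turn about z is the same. Hangs upright by its collar on either fork, within 0.25 rad of the rack's yaw, face 90 mm up
- blue_stamp: the other stamp, blue handle, same neck, collar and handle, but a round block 44 mm in diameter; it hangs on the other fork of the rack. Origin at the centre of its underside, z up. A bystander, to be left hanging
- rack: fixed stamp rack: wooden base 130 x 220 x 12 mm; a steel post and crossbar 50 mm to +x of the origin carry two forked steel hooks that point to the rack's -x, their middles at x = 0, y = +65 and y = -65 mm. Nothing of it is higher than 160 mm. Origin at table level, z up
- prongs (a point): point midway between the two forks, level with the tops of their prongs, 150 mm above the table; axes as the rack's. A fork is two 6 mm prongs 16 mm apart along x, tips turned up 10 mm at x = -32 mm. The stamp's neck hangs in the gap, its collar on the prongs: raise it 13 to 27 mm (at 32 mm its block meets the prongs from below), then draw it out along -x by 70 mm or more
- caddy: fixed plywood caddy between the rack and the painting: open box 290 mm (x) by 92 mm (y), 50 mm high, three compartments in a row along x with one paint pot in each. Origin at the centre of its underside, on the table, z up
- pot_orange: round open paint pot, white plastic with orange band and orange paint, 64 mm in diameter, 75 mm high, 0.18 kg, standing loose on the floor of one of the caddy's three compartments (its rim is 81 mm above the table); origin at the centre of its underside, z up. A bystander
- pot_green: round open paint pot, white plastic with green band and green paint, 64 mm in diameter, 75 mm high, 0.18 kg, standing loose on the floor of one of the caddy's three compartments (its rim is 81 mm above the table); origin at the centre of its underside, z up. A bystander
- pot_yellow: round open paint pot, white plastic with yellow band and yellow paint, 64 mm in diameter, 75 mm high, 0.18 kg, standing loose on the floor of one of the caddy's three compartments (its rim is 81 mm above the table); origin at the centre of its underside, z up. A bystander
- painting: fixed wooden board 310 mm (x) by 215 mm (y) with a painted sheet on it; the paper's upper side is 14 mm above the table. Origin at the centre of the underside, on the table, z up. Wet: must not be touched
- outline (a point): centre of the red rectangular outline on the paper, at the paper's upper side (14 mm above the table); the outline's opening is 76 mm along x and 56 mm along y, drawn with a 4 mm wide red line, so a centred stamp has 8 mm of white paper showing all round. Axes as the painting's: x along the long sides, z up
Mind the look-alikes: they are no part of the job. Leave any orange or turquoise look-alike of the stamp alone.

How it is judged (in metres and radians):
On the way, in this order (a step that is already met when the one before it is completed fails the run):
1. the stamp has been taken off its fork and is in the gripper (x of stamp in the frame of rack below -0.038 m and height (world z) of stamp above 0.06 m and contact force between stamp and the fingers above 1 N), for 0.05 s.
2. the stamp is carried over the caddy (its middle above the caddy, its face higher than 85 mm above the table) (y of stamp in the frame of caddy between -0.046 and 0.046 m and x of stamp in the frame of caddy between -0.145 and 0.145 m and z of stamp in the frame of caddy above 0.085 m), for 0.05 s.
At the end, for the whole second after the job is handed in: Fingers hold the stamp still (contact over 1 N, under 20 mm/s), face 4-18 mm above the paper and not touching it, centre within 8 mm of the outline's, long side within 0.12 rad of it, upright within 0.08 rad; blue stamp hanging within 20 mm and pots within 10 mm of their starts (horizontal distance between stamp and outline below 0.008 m and z of stamp in the frame of outline between 0.004 and 0.018 m and angle between the x axis of stamp and the x axis of outline, either way round below 0.12 rad and angle between stamp's own z axis and vertical below 0.08 rad and contact force between stamp and the fingers above 1 N and contact force between stamp and painting below 0.05 N and linear speed of stamp below 0.02 m/s and angular speed of stamp below 0.2 rad/s and distance of blue_stamp from where it was at the start of the episode below 0.02 m and angle between blue_stamp's own z axis and vertical below 0.2 rad and distance of each of pot_orange, pot_green, pot_yellow from where it was at the start of the episode below 0.01 m); the arm keeps its last pose, push and grip.
It fails at once if the stamp or the gripper touches the wet painting (contact force between any of stamp, the fingers, the arm and painting above 0.3 N).
It fails at once if the stamp or the gripper touches the caddy or a pot (contact force between any of stamp, the fingers, the arm and caddy above 0.5 N or contact force between any of stamp, the fingers, the arm and pot_orange above 0.5 N or contact force between any of stamp, the fingers, the arm and pot_green above 0.5 N or contact force between any of stamp, the fingers, the arm and pot_yellow above 0.5 N).
It fails at once if the blue stamp is knocked off or carried away (distance of blue_stamp from where it was at the start of the episode above 0.03 m or angle between blue_stamp's own z axis and vertical above 0.4 rad).
It also fails if it takes over 58 s, if anything falls off the work surface, if the arm or the gripper's body presses on something with over 40 N, if the wrist force passes 120 N, or if a joint passes its speed limit or range.

## Working session

There is one attempt and no reset: what is moved stays moved. The work goes in short steps, Python scripts to look and compute and a tool call to move; the robot and the scene stay as the last step left them, time stands still between calls to the robot, and variables do not carry over. Pictures are saved under pics/ and viewed, about 8 in all and at most 12, crops included, and the job is handed in when it is done.

Besides the shell and the picture viewer there is one more tool, called by a JSON object that holds its "api" and its "payload", one argument or row to a line. play_rows: Moves the arm, as the interface text tells. Its arguments: {"type":"object","properties":{"series":{"type":"array","items":{"type":"array","items":{"type":"number"}}}},"required":["series"]}

```bash
mkdir -p pics && cat > h.py <<'E'
import numpy as np, cv2, json
from bench import read_state, get_image
from scipy.spatial.transform import Rotation as R
def grab(n, f=None):
    im=get_image(n)
    if f: cv2.imwrite('pics/'+f, im['color'][:,:,::-1])
    return im
def ray(im,uv):
    K=np.array(im['intrinsics'],float);D=np.array(im['D'],float)
    p=cv2.undistortPoints(np.array(uv,float).reshape(-1,1,2),K,D).reshape(-1,2)
    d=np.c_[p,np.ones(len(p))]
    o=np.array(im['orientation'],float)
    M=R.from_quat(o).as_matrix() if o.size==4 else o
    return np.array(im['origin'],float), d@M.T
def onz(im,uv,z):
    o,d=ray(im,uv); return o+d*((z-o[2])/d[:,2])[:,None]
def proj(im,P):
    o=np.array(im['orientation'],float); M=R.from_quat(o).as_matrix() if o.size==4 else o
    Pc=(np.array(P,float).reshape(-1,3)-np.array(im['origin']))@M
    return cv2.projectPoints(Pc,np.zeros(3),np.zeros(3),np.array(im['intrinsics'],float),np.array(im['D'],float))[0].reshape(-1,2)
E
python3 - <<'E'
from h import *
a=[grab(n,n+'0.png') for n in('scene','side','wrist')]
for i in a: print(i['origin'],i['orientation'],np.array(i['intrinsics'])[[0,0],[0,2]])
print(read_state())
E
```

```text
[1024.84396991  973.77599111  917.05370376] [ 0.24304535  0.86847966 -0.4184493  -0.10757428] [502.77989725 283.8954641 ]
[-100.48925872  949.03341989  826.25987309] [-0.27968922  0.8334371  -0.45241612  0.1499206 ] [494.71626314 287.36933676]
[624.05525964 -70.91743058 372.16743023] [ 3.32595755e-04  9.89965202e-01  1.41308880e-01 -7.67506143e-04] [330.13314381 283.65346761]
{'clock': 0.15, 'joints': array([ 2.58580493e-01,  3.85391794e-01,  6.90766853e-03, -3.60458143e-04,
       -1.19400146e+00, -2.58559125e-01]), 'joint_vel': array([-0.00023932, -0.00183441,  0.0038942 ,  0.00057749, -0.0003462 ,
       -0.00065248]), 'joint_efforts': array([-6.03353892e-04, -3.92678475e+01,  1.88581592e+01,  4.18858320e+00,
       -3.39302780e-03,  5.70479813e-06]), 'position': array([6.24545082e+02, 1.31834694e-03, 2.30451901e+02]), 'ee_rot': array([ 5.68243727e-04, -7.07068327e-01,  7.07144709e-01,  6.47116455e-04]), 'contact_force': array([-0.53714167, -0.64898062,  0.94043123]), 'wrist_torque': array([ 0.00230621, -0.03229877, -0.0271894 ]), 'gripper_width': 85.35801077748256}
```

View pics/scene0.png

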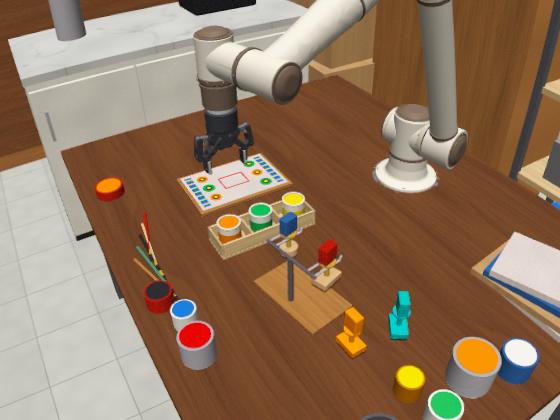

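View pics/side0.png

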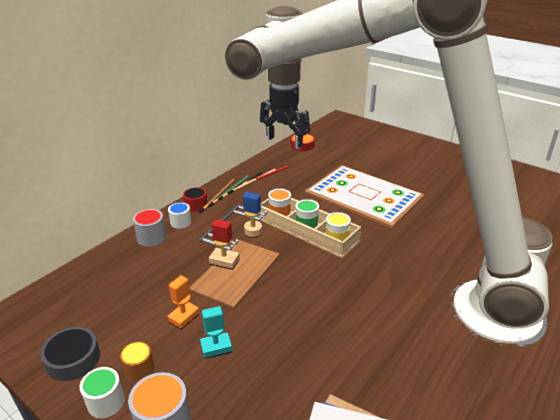

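The candidates, by scene pixel, are: the red stamp (328,255) and the blue stamp (289,225), both on the rack; the orange look-alike (352,330); the turquoise look-alike (400,312); and a red paint can (197,340). I choose the red handle hanging on the fork at scene (328,255) and side (222,232), and will check it in a close crop.

```bash
cat > tri.py <<'E'
from h import *
def tri(ims,uvs):
    A=np.zeros((3,3));b=np.zeros(3)
    for im,uv in zip(ims,uvs):
        o,d=ray(im,[uv]);d=d[0]/np.linalg.norm(d[0]);P=np.eye(3)-np.outer(d,d);A+=P;b+=P@o
    X=np.linalg.solve(A,b)
    return X,[np.round(proj(im,X)[0]-uv,1) for im,uv in zip(ims,uvs)]
def blob(im,lo,hi,box):
    h=cv2.cvtColor(im['color'],cv2.COLOR_RGB2HSV).astype(int)
    h[...,0]=(h[...,0]+20)%180
    m=((h>=lo)&(h<=hi)).all(2); x0,y0,x1,y1=box; k=np.zeros_like(m);k[y0:y1,x0:x1]=1;m&=k
    n,l,s,c=cv2.connectedComponentsWithStats(m.astype(np.uint8));i=1+np.argmax(s[1:,4])
    return c[i],s[i],l==i
E
python3 - <<'E'
from tri import *
s=grab('scene');d=grab('side')
for nm,lo,hi,b1,b2 in [('red',(10,130,50),(28,255,255),(305,225,355,290),(200,210,245,255)),('blue',(110,120,40),(150,255,255),(270,200,305,245),(235,180,270,220))]:
    r=[blob(i,lo,hi,b) for i,b in((s,b1),(d,b2))]
    print(nm,[x[0].round(1) for x in r],[x[1] for x in r],tri((s,d),[x[0] for x in r]))
def sh(im,b,f,k):
    x0,y0,x1,y1=b;return cv2.resize(im['color'][y0:y1,x0:x1,::-1],None,fx=k,fy=k,interpolation=cv2.INTER_CUBIC)
A=sh(s,(250,200,360,335),0,4);B=sh(d,(185,180,285,315),0,4)
print(A.shape,B.shape)
cv2.imwrite('pics/c1.png',np.hstack([A[:540],B[:540]])[:,:800] if False else cv2.resize(np.hstack([A,B]),(800,514)))
# outline red in scene/side onto z=14
for im,b in((s,(212,166,255,196)),(d,(342,176,388,206))):
    c,st,m=blob(im,(5,90,80),(30,255,255),b)
    cn=max(cv2.findContours(m.astype(np.uint8),0,1)[0],key=cv2.contourArea)
    P=onz(im,cn.reshape(-1,2),14)[:,:2].astype(np.float32)
    print(c,st,cv2.minAreaRect(P))
E
```

```text
red [array([327.3, 251.6]), array([221.5, 230.1])] [array([318, 239,  20,  27, 385], dtype=int32), array([211, 219,  21,  24, 410], dtype=int32)] (array([546.18899996, 329.84162275, 182.08627111]), [array([-0.1, -0.2]), array([-0.1,  0.2])])
blue [array([287.9, 223.5]), array([251.3, 202. ])] [array([280, 212,  17,  24, 315], dtype=int32), array([243, 192,  17,  21, 306], dtype=int32)] (array([568.45757225, 202.55789198, 181.74467373]), [array([-0.1, -0.2]), array([-0.1,  0.2])])
(540, 440, 3) (540, 400, 3)
[233.51388889 179.51388889] [218 172  31  17  72] ((498.9736022949219, -253.8318634033203), (64.91100311279297, 83.86558532714844), 89.16815185546875)
[372.85714286 195.95238095] [364 191  17   9  21] ((464.8089904785156, -253.1044158935547), (65.75161743164062, 20.749059677124023), 71.47138977050781)
```

View pics/c1.png

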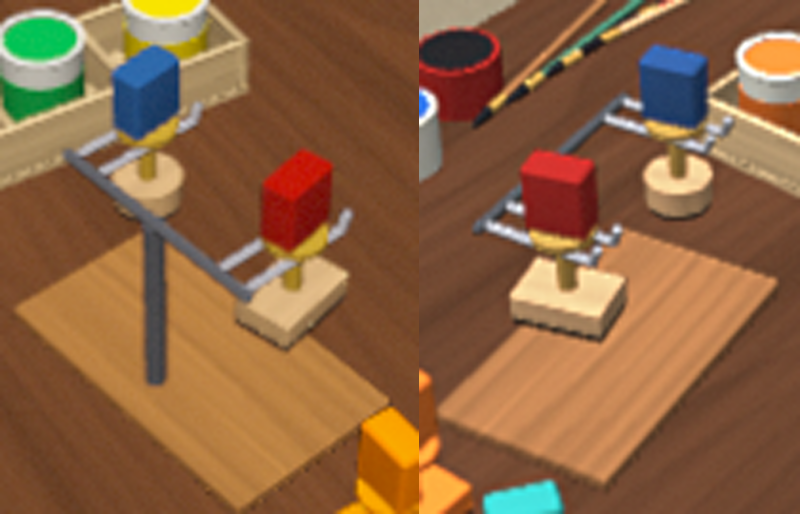

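View pics/wrist0.png

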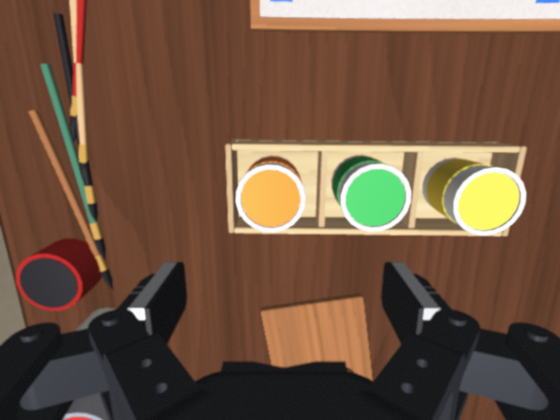

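The crop shows the red stamp with a rectangular wooden block hanging by its collar on the near fork (crop (295,200) left, (560,195) right). The crossbar is on the far +x side, so the fork points to world -x. Blue hangs on the other fork. The wrist picture shows the caddy at (375,190) and the edge of the painting at the top. Triangulated positions are red (546,330), blue (568,203), rack yaw about 0.17 and outline about (499,-254). Next I move above and on the -x side of the stamp.

{"api": "play_rows", "payload": {
  "series": [
    [0.0165,-0.004,-0.0315,0,0,0,0.085],
    [0.0165,-0.004,-0.0315,0,0,0,0.085],
    [0.0165,-0.004,-0.0315,0,0,0,0.085],
    [0.0165,-0.004,-0.0315,0,0,0,0.085],
    [0.0165,-0.004,-0.0315,0,0,0,0.085],
    [0.0165,-0.004,-0.0315,0,0,0,0.085],
    [0.0165,-0.004,-0.0315,0,0,0,0.085],
    [0.0165,-0.004,-0.0315,0,0,0,0.085],
    [0.0165,-0.004,-0.0315,0,0,0,0.085],
    [0.0165,-0.004,-0.0315,0,0,0,0.085]
  ]
}}

```text
clock: 1.25
position: [455.2, 322.7, 269.8]
ee_rot: [-0.001, -0.707, 0.708, 0.005]
contact_force: [0.2, 0.4, -0.3]
gripper_width: 85.2
```

{"api": "play_rows", "payload": {
  "series": [
    [0,0,0,0,0.14,0,0.085],
    [0,0,0,0,0.14,0,0.085],
    [0,0,0,0,0.14,0,0.085],
    [0,0,0,0,0.14,0,0.085],
    [0,0,0,0,0.14,0,0.085],
    [0,0,0,0,0.14,0,0.085],
    [0,0,0,0,0.14,0,0.085],
    [0,0,0,0,0.14,0,0.085],
    [0,0,0,0,0.14,0,0.085],
    [0,0,0,0,0.14,0,0.085]
  ]
}}

```text
clock: 2.25
position: [451.3, 327.8, 269.2]
ee_rot: [-0.469, -0.526, 0.529, 0.472]
contact_force: [0.6, -1.2, -0.5]
gripper_width: 84.9
```

```bash
python3 - <<'E'
from h import *
w=grab('wrist','w1.png');s=read_state();M=R.from_quat(s['ee_rot']).as_matrix()
print(s['position'],M.round(3),s['joints'],w['origin'])
print(proj(w,[[546,330,202],[546,330,90],[568,202.5,202]]))
E
```

```text
[451.2720844  327.75837275 269.21323394] [[-0.109 -0.007 -0.994]
 [ 0.994 -0.001 -0.109]
 [-0.    -1.     0.007]] [ 0.91612586  0.24816317 -0.0915189  -0.00497387 -1.23586859 -2.37584292] [381.0267524  319.90071863 411.54675343]
[[272.06233716 343.51159474]
 [275.57821507 273.16324598]
 [ 98.31222597 353.30547837]]
```

View pics/w1.png

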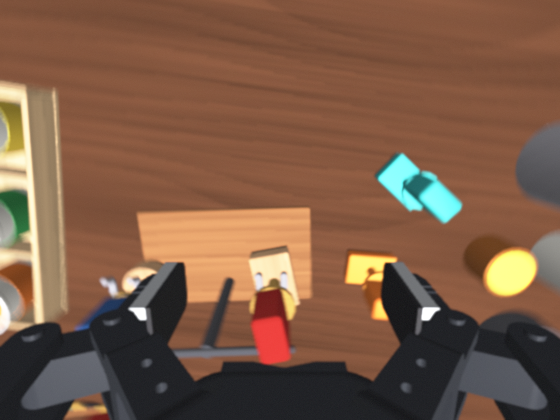

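The wrist view shows the red handle at (270,325), with the wooden block behind it at (272,268) and the forks around (270,285). The predicted handle top (272,343) agrees. Next I get the stamp yaw from the block edges.

```bash
python3 - <<'E'
from tri import *
w=grab('wrist');im=w['color']
h=cv2.cvtColor(im,cv2.COLOR_RGB2HSV)
print('block',h[262,262],h[262,275],'base',h[240,200],h[255,300],h[270,305])
x0,y0,x1,y1=235,235,310,375
c=cv2.resize(im[y0:y1,x0:x1,::-1],None,fx=4,fy=4,interpolation=cv2.INTER_CUBIC)
cv2.imwrite('pics/c2.png',c)
c,st,m=blob(w,(10,130,60),(28,255,255),(235,280,310,375))
ys=np.where(m.any(1))[0];print(st)
for y in range(ys[0],ys[-1]+1,5):
    q=np.where(m[y])[0];print(y,q[0],q[-1],end=' | ')
E
```

```text
block [ 24  56 254] [ 21  70 253] base [ 14 133 237] [ 13 139 222] [ 14 134 233]
[ 252  289   43   77 2431]
289 279 280 | 294 259 283 | 299 258 284 | 304 258 285 | 309 257 286 | 314 256 288 | 319 253 289 | 324 252 292 | 329 253 292 | 334 255 292 | 339 256 293 | 344 258 293 | 349 260 292 | 354 262 293 | 359 262 293 | 364 265 278 |
```

View pics/c2.png

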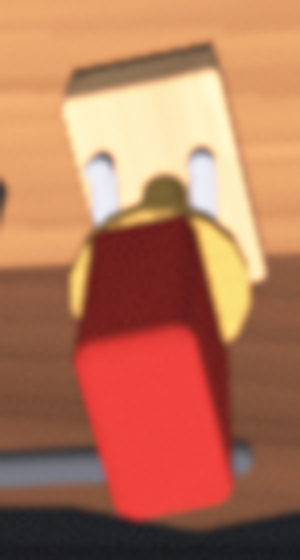

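The crop shows the whole bright top face of the handle (about (255..292, 318..365) in the full picture) and the block top. I'll project both onto their planes.

```bash
python3 - <<'E'
from tri import *
w=grab('wrist');im=w['color']
h=cv2.cvtColor(im,cv2.COLOR_RGB2HSV).astype(int)
def rect(m,z):
    n,l,s,c=cv2.connectedComponentsWithStats(m.astype(np.uint8));i=1+np.argmax(s[1:,4])
    cn=max(cv2.findContours((l==i).astype(np.uint8),0,1)[0],key=cv2.contourArea)
    r=cv2.minAreaRect(onz(w,cn.reshape(-1,2),z)[:,:2].astype(np.float32));print(s[i],r)
k=np.zeros(h.shape[:2],bool);k[240:370,240:305]=1
red=((h[...,0]<8)|(h[...,0]>172))&(h[...,1]>140)
rect(k&red&(h[...,2]>190),202)
# block: right edge and far edge of top face
b=k&(h[...,1]<100)&(h[...,2]>225)&(h[...,0]>12)
R_=[];
for y in range(260,296,2):
    q=np.where(b[y,270:])[0]
    if len(q):R_.append((270+q[-1]+.5,y))
F=[]
for x in range(255,284,2):
    q=np.where(b[:,x])[0]
    if len(q):F.append((x,q[0]-.5))
for L in(R_,F):
    P=onz(w,L,112)[:,:2].astype(np.float32);v=cv2.fitLine(P,cv2.DIST_HUBER,0,.01,.01).ravel();print(np.degrees(np.arctan2(v[1],v[0])),v[2:])
# caddy/pots
E
```

```text
[ 253  317   38   47 1334] ((543.7332763671875, 330.1477966308594), (38.69948959350586, 22.514530181884766), 18.569747924804688)
18.519762 [534.0551 347.5159]
-71.26056 [516.8541 320.8946]
```

Handle top gives centre (544,330) and yaw 18.6°; the block edges give 18.5° and 18.7°. They agree, so I turn the tool 12.2° and move over the stamp.

{"api": "play_rows", "payload": {
  "series": [
    [0,0,0,0,-0.107,0,0.085],
    [0,0,0,0,-0.107,0,0.085],
    [-0.0069,0,-0.0224,0,0,0,0.085],
    [-0.0069,0,-0.0224,0,0,0,0.085],
    [-0.0069,0,-0.0224,0,0,0,0.085],
    [-0.0069,0,-0.0224,0,0,0,0.085],
    [0,0,0,0,0,0,0.085]
  ]
}}

```text
clock: 3.1
position: [547.3, 333.5, 268.7]
ee_rot: [-0.397, -0.582, 0.585, 0.401]
contact_force: [-0.1, -0.6, -0.4]
gripper_width: 85.2
```

```bash
cat >> h.py <<'E'
def go(target,yaw=None):
    "print tool-frame shift to a TCP target and turn about tool y so that stamp yaw (toolx-90) = yaw deg"
    s=read_state();M=R.from_quat(s['ee_rot']).as_matrix();p=s['position']
    print('t',s['clock'],'pos',p.round(1),'yaw',np.degrees(np.arctan2(M[1,0],M[0,0])).round(2)-90,'down',M[:,1].round(4),'w',s['gripper_width'],'F',s['contact_force'].round(1))
    print('shift mm',(M.T@(np.array(target)-p)).round(1))
    v=np.cross(M[:,1],[0,0,-1]);print('tilt fix rotvec tool',(M.T@v).round(4))
    if yaw is not None: print('turn about tool y',np.radians(np.degrees(np.arctan2(M[1,0],M[0,0]))-90-yaw).round(4))
E
python3 -c "
from h import *
go([545,330,164],18.5)"
```

```text
t 3.1 pos [547.3 333.5 268.7] yaw 21.25 down [-6.7e-03 -4.0e-04 -1.0e+00] w 85.17761188761979 F [-0.1 -0.6 -0.4]
shift mm [ -2.7 104.7   2.7]
tilt fix rotvec tool [-0.0064  0.      0.0021]
turn about tool y 0.048
```

{"api": "play_rows", "payload": {
  "series": [
    [-0.0025,0.0,0.0028,-0.0064,0.048,0.002,0.085],
    [0,0.026,0,0,0,0,0.085],
    [0,0.026,0,0,0,0,0.085],
    [0,0.026,0,0,0,0,0.085],
    [0,0.015,0,0,0,0,0.085],
    [0,0,0,0,0,0,0.085]
  ]
}}

```text
clock: 3.7
position: [544.2, 329.9, 173.2]
ee_rot: [0.409, 0.577, -0.576, -0.41]
contact_force: [-0.4, -0.8, 0.8]
gripper_width: 85.0
```

```bash
python3 -c "
from h import *
go([545,330,164],18.5)
for n in('scene','side'):
    i=grab(n); x0,y0=((270,190),(170,160))[n=='side']
    globals()[n]=cv2.resize(i['color'][y0:y0+120,x0:x0+110,::-1],None,fx=3.6,fy=3.6)
cv2.imwrite('pics/c3.png',np.hstack([scene,side]))"
```

```text
t 3.7 pos [544.2 329.9 173.2] yaw 19.239999999999995 down [ 5.0e-04  1.1e-03 -1.0e+00] w 84.99749552188587 F [-0.4 -0.8  0.8]
shift mm [-0.1  9.2 -0.7]
tilt fix rotvec tool [0.0008 0.     0.0008]
turn about tool y 0.0128
```

View pics/c3.png

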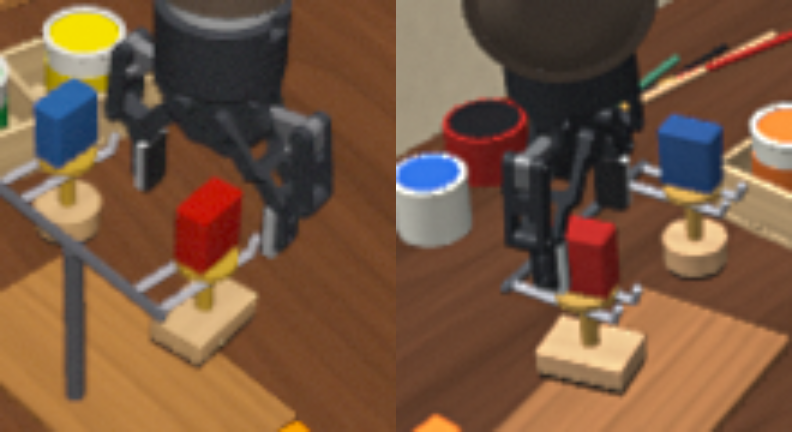

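Both views show the open fingers on either side of the red handle, clear of the fork and of blue. I lower 7 mm and close.

{"api": "play_rows", "payload": {
  "series": [
    [0,0.007,-0.0007,0,0.012,0,0.085],
    [0,0,0,0,0,0,0.05],
    [0,0,0,0,0,0,0.0],
    [0,0,0,0,0,0,0.0],
    [0,0,0,0,0,0,0.0],
    [0,0,0,0,0,0,0.0],
    [0,0,0,0,0,0,0.0],
    [0,0,0,0,0,0,0.0],
    [0,0,0,0,0,0,0.0]
  ]
}}

```text
clock: 4.7
position: [548.0, 332.5, 173.3]
ee_rot: [0.414, 0.579, -0.569, -0.411]
contact_force: [0.2, -0.3, -0.2]
gripper_width: 23.2
```

```bash
python3 -c "
from h import *
go([545,330,186],18.5)"
```

```text
t 4.7 pos [548.  332.5 173.3] yaw 18.61 down [ 0.0111  0.0093 -0.9999] w 23.186236143259517 F [ 0.2 -0.3 -0.2]
shift mm [ -1.3 -12.7   3.4]
tilt fix rotvec tool [0.0135 0.     0.0053]
turn about tool y 0.0018
```

The width is 23 mm, so it's gripped, but the TCP is at 173 instead of 166. I'll check whether the stamp has already risen.

```bash
python3 -c "
from h import *
for n in('scene','side'):
    i=grab(n); x0,y0=((290,210),(180,190))[n=='side']
    globals()[n]=cv2.resize(i['color'][y0:y0+100,x0:x0+80,::-1],None,fx=5,fy=5,interpolation=2)
    print(n,proj(i,[[545,330,150],[545,330,156],[548,332.5,173.3],[548,332.5,192]]).round(1))
cv2.imwrite('pics/c4.png',np.hstack([scene,side]))"
```

```text
scene [[327.1 262. ]
 [327.2 260.1]
 [327.1 255.4]
 [327.4 249. ]]
side [[222.7 242.1]
 [222.5 239.9]
 [220.2 233.7]
 [219.6 226.9]]
```

View pics/c4.png

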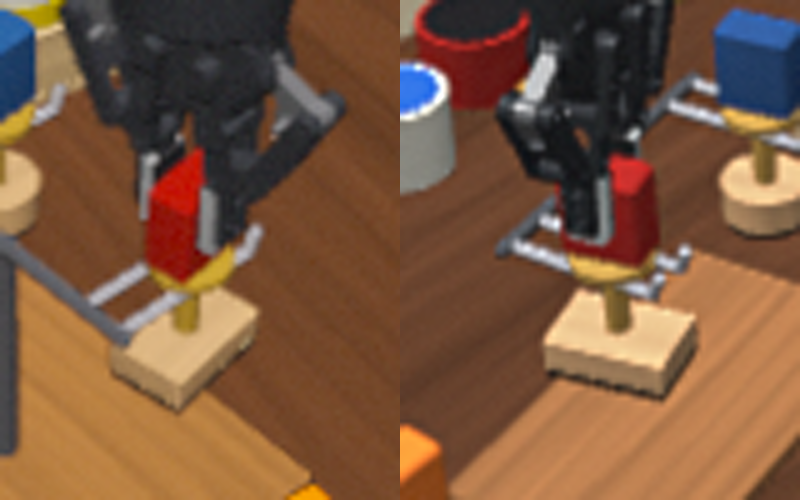

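The pads hold the middle of the handle, with the collar at or just above the prongs and blue undisturbed. I lift 16 mm.

{"api": "play_rows", "payload": {
  "series": [
    [0,-0.0055,0,0,0,0,0.0],
    [0,-0.0055,0,0,0,0,0.0],
    [0,-0.005,0,0,0,0,0.0]
  ]
}}

```text
clock: 5.1
position: [546.8, 331.9, 188.5]
ee_rot: [0.413, 0.578, -0.571, -0.412]
contact_force: [-1.4, -0.1, -0.6]
gripper_width: 23.2
```

```bash
python3 -c "
from h import *
go([548-79,332.5-14,189],18.5)"
```

```text
t 5.1 pos [546.8 331.9 188.5] yaw 18.58 down [ 0.0076  0.0072 -0.9999] w 23.16860340557748 F [-1.4 -0.1 -0.6]
shift mm [12.1 -1.2 77.9]
tilt fix rotvec tool [0.0095 0.     0.0044]
turn about tool y 0.0015
```

{"api": "play_rows", "payload": {
  "series": [
    [0.0015,0,0.01,0,0,0,0],
    [0.0015,0,0.01,0,0,0,0],
    [0.0015,0,0.01,0,0,0,0]
  ]
}}

```text
clock: 5.4
position: [515.7, 326.4, 188.8]
ee_rot: [0.414, 0.578, -0.57, -0.412]
contact_force: [-0.4, -0.5, -0.5]
gripper_width: 23.2
```

```bash
python3 -c "
from h import *
go([548-84,332.5-14.5,189],18.5)"
```

```text
t 5.4 pos [515.7 326.4 188.8] yaw 18.519999999999996 down [ 0.0085  0.0083 -0.9999] w 23.203633017661538 F [-0.4 -0.5 -0.5]
shift mm [ 8.5 -0.7 51.6]
tilt fix rotvec tool [0.0107 0.     0.0052]
turn about tool y 0.0004
```

No contact force. I continue out, then up.

{"api": "play_rows", "payload": {
  "series": [
    [0.0017,0,0.0105,0,0,0,0],
    [0.0017,0,0.0105,0,0,0,0],
    [0.0017,0,0.0105,0,0,0,0],
    [0.0017,0,0.0105,0,0,0,0],
    [0.0017,0,0.0105,0,0,0,0],
    [0,-0.025,0,0,0,0,0],
    [0,-0.03,0,0,0,0,0],
    [0,-0.03,0,0,0,0,0],
    [0,0,0,0,0,0,0]
  ]
}}

```text
clock: 6.3
position: [452.3, 314.5, 275.4]
ee_rot: [0.413, 0.577, -0.572, -0.412]
contact_force: [0.5, -0.7, -1.0]
gripper_width: 23.1
```

```bash
python3 -c "
from tri import *
go([499,-100,275],0)
s=grab('scene');d=grab('side')
for nm,lo,hi,b1,b2 in [('blue',(110,120,40),(150,255,255),(270,200,305,245),(235,180,270,220))]:
    r=[blob(i,lo,hi,b) for i,b in((s,b1),(d,b2))];print(nm,tri((s,d),[x[0] for x in r]))
# pots' paint tops z~75
for nm,lo,hi in(('or',(25,150,150),(38,255,255)),('gr',(85,120,60),(110,255,255)),('ye',(43,150,150),(55,255,255))):
    c,st,m=blob(s,lo,hi,(205,185,320,255));print(nm,st,onz(s,[c],70)[0].round())
"
```

```text
t 6.3 pos [452.3 314.5 275.4] yaw 18.67 down [ 0.0055  0.0055 -1.    ] w 23.131585956787696 F [ 0.5 -0.7 -1. ]
shift mm [-407.7   -1.6   88.4]
tilt fix rotvec tool [0.0069 0.     0.0034]
turn about tool y 0.3259
blue (array([574.2835715 , 214.91770463, 187.95623301]), [array([0.5, 1.4]), array([ 0.6, -1.3])])
or [219 216  20  12 179] [631.  -5.  70.]
gr [251 205  19  11 163] [534.  -5.  70.]
ye [284 194  19  10 162] [430.  -1.  70.]
```

Withdrawn and raised. The caddy's middle is at about (534,-4). Next I turn to yaw 0 and cross over the caddy at a safe height, face about 195 mm up.

{"api": "play_rows", "payload": {
  "series": [
    [0,0,0,0,0.1,0,0],
    [0,0,0,0,0.1,0,0],
    [0,0,0,0,0.1,0,0],
    [0,0,0,0.006,0.02,0.003,0],
    [0,0,0,0,0,0,0]
  ]
}}

```text
clock: 6.9
position: [446.2, 310.5, 262.3]
ee_rot: [-0.5, -0.49, 0.506, 0.503]
contact_force: [-0.1, -0.5, -1.3]
gripper_width: 23.2
```

{"api": "play_rows", "payload": {
  "series": [
    [-0.02,0,-0.004,0,0,0,0],
    [-0.035,0,-0.004,0,0,0,0],
    [-0.035,0,-0.004,0,0,0,0],
    [-0.035,0,-0.004,0,0,0,0],
    [-0.035,0,-0.004,0,0,0,0],
    [-0.035,0,-0.004,0,0,0,0],
    [-0.035,0,-0.004,0,0,0,0],
    [-0.035,0,-0.004,0,0,0,0],
    [-0.035,0,-0.004,0,0,0,0],
    [-0.03,0,-0.004,0,0,0,0]
  ]
}}

```text
clock: 7.9
position: [485.5, -28.6, 259.1]
ee_rot: [-0.492, -0.493, 0.516, 0.498]
contact_force: [0.9, 0.1, -1.4]
gripper_width: 22.9
```

```bash
python3 -c "
from tri import *
go([499,-180,260],0)
s=grab('scene');d=grab('side')
for nm,lo,hi,b1,b2 in [('blue',(110,120,40),(150,255,255),(270,200,305,245),(235,180,270,220))]:
    r=[blob(i,lo,hi,b) for i,b in((s,b1),(d,b2))];print(nm,tri((s,d),[x[0] for x in r]))
"
```

```text
t 7.9 pos [485.5 -28.6 259.1] yaw 1.0900000000000034 down [-0.0295 -0.0178 -0.9994] w 22.89436753581413 F [ 0.9  0.1 -1.4]
shift mm [-151.7    1.4  -10.7]
tilt fix rotvec tool [-0.0299  0.     -0.0173]
turn about tool y 0.019
blue (array([568.40732216, 202.62334631, 181.78418829]), [array([-0.1, -0.2]), array([-0.1,  0.2])])
```

Blue is exactly where it was at the start. I move on to (570,-254) so the wrist camera looks straight down on the outline, fixing the tilt on the way.

{"api": "play_rows", "payload": {
  "series": [
    [-0.02,-0.003,-0.008,-0.03,0.019,-0.017,0],
    [-0.034,-0.001,-0.013,0,0,0,0],
    [-0.034,-0.001,-0.013,0,0,0,0],
    [-0.034,-0.001,-0.013,0,0,0,0],
    [-0.034,-0.001,-0.013,0,0,0,0],
    [-0.034,-0.001,-0.013,0,0,0,0],
    [-0.034,0,-0.012,0,0,0,0],
    [0,0,0,0,0,0,0]
  ]
}}

```text
clock: 8.8
position: [573.5, -258.7, 261.4]
ee_rot: [-0.495, -0.502, 0.503, 0.499]
contact_force: [-1.1, -0.1, -1.9]
gripper_width: 23.3
```

```bash
python3 -c "
from tri import *
go([499,-254,150],0)
w=grab('wrist','w2.png')
uv=proj(w,[[499,-254,14]])[0];print(uv)
"
```

```text
t 8.8 pos [ 573.5 -258.7  261.4] yaw 0.5900000000000034 down [-0.0058  0.0023 -1.    ] w 23.302879977432344 F [-1.1 -0.1 -1.9]
shift mm [  5.2 111.9  73.8]
tilt fix rotvec tool [-0.0058  0.      0.0024]
turn about tool y 0.0103
[287.77216472 109.45511737]
```

View pics/w2.png

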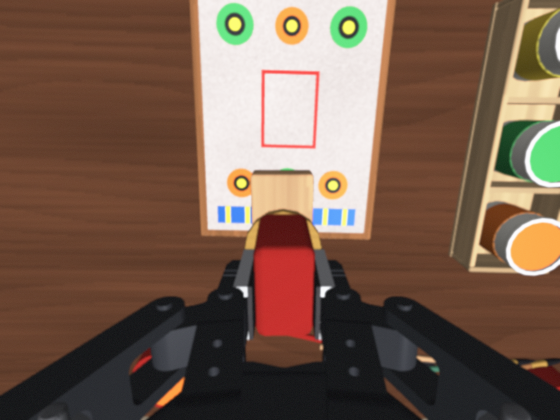

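The outline is at (290,109), fully visible. The held stamp's block is at (282,190) and looks square to the jaws. Measuring both.

```bash
cat > m.py <<'E'
from tri import *
def outline(w,box):
    h=cv2.cvtColor(w['color'],cv2.COLOR_RGB2HSV).astype(int)
    m=((h[...,0]<10)|(h[...,0]>170))&(h[...,1]>90);k=np.zeros_like(m);x0,y0,x1,y1=box;k[y0:y1,x0:x1]=1;m&=k
    cn=max(cv2.findContours(m.astype(np.uint8),0,1)[0],key=cv2.contourArea).reshape(-1,2)
    r=cv2.minAreaRect(onz(w,cn,14)[:,:2].astype(np.float32));print('outline',r);return r
def edges(w,rows,cols,z,c0,y0):
    "left, right and far edge of the block's top face at height z"
    h=cv2.cvtColor(w['color'],cv2.COLOR_RGB2HSV).astype(int)
    b=(h[...,1]>45)&(h[...,2]>90)&(h[...,0]>8)&(h[...,0]<35)
    L=[];Rr=[];F=[]
    for y in range(*rows,2):
        x=c0
        while b[y,x]:x-=1
        L.append((x+.5,y));x=c0
        while b[y,x]:x+=1
        Rr.append((x-.5,y))
    for c in range(*cols,3):
        y=y0
        while b[y,c]:y-=1
        F.append((c,y+.5))
    out=[]
    for n,q in zip('LRF',(L,Rr,F)):
        P=onz(w,q,z)[:,:2].astype(np.float32);v=cv2.fitLine(P,cv2.DIST_HUBER,0,.01,.01).ravel()
        a=np.degrees(np.arctan2(v[1],v[0]));out.append((P.mean(0),v[:2]));print(n,q[0],q[-1],'ang',a.round(2),P.mean(0).round(1))
    return out
E
python3 -c "
from m import *
w=grab('wrist');print(w['origin'])
outline(w,(240,55,340,160))
h=cv2.cvtColor(w['color'],cv2.COLOR_RGB2HSV);print(h[190,244:262].tolist()[::3],h[164:176:2,272].tolist(),h[185,270:315:8].tolist())
edges(w,(180,205),(258,308),200,282,195)
go([499,-254,150],0)
"
```

```text
[ 502.13599012 -258.31199965  403.65655261]
outline ((499.6845397949219, -252.21632385253906), (62.64530563354492, 83.24613189697266), 89.41535186767578)
[[11, 176, 209], [16, 178, 253], [14, 161, 242], [18, 94, 240], [17, 91, 241], [17, 93, 239]] [[8, 8, 244], [8, 8, 241], [6, 11, 236], [10, 40, 152], [15, 105, 109], [14, 106, 166]] [[17, 93, 238], [17, 94, 237], [16, 97, 232], [16, 96, 232], [18, 92, 240], [19, 86, 246]]
L (234.5, 180) (250.5, 204) ang 38.79 [ 550.3 -283. ]
R (313.5, 180) (312.5, 204) ang -1.01 [ 549.9 -238.4]
F (258, 170.5) (306, 170.5) ang -89.41 [ 536.4 -258.2]
t 8.9 pos [ 572.5 -255.9  261.8] yaw 0.7000000000000028 down [-0.0065  0.0035 -1.    ] w 23.14514363889982 F [-0.5  0.7 -2.3]
shift mm [  2.4 112.3  72.7]
tilt fix rotvec tool [-0.0064  0.      0.0036]
turn about tool y 0.0122
```

{"api": "play_rows", "payload": {
  "series": [
    [0.001,0,0.014,-0.006,0.022,0.003,0],
    [0.001,0,0.018,0,0,0,0],
    [0.001,0,0.02,0,0,0,0],
    [0.001,0.01,0.018,0,0,0,0],
    [0,0.025,0,0,0,0,0],
    [0,0.025,0,0,0,0,0],
    [0,0.025,0,0,0,0,0],
    [0,0.01,0,0,0,0,0],
    [0,0,0,0,0,0,0]
  ]
}}

```text
clock: 9.8
position: [498.1, -238.9, 166.2]
ee_rot: [0.498, 0.504, -0.501, -0.497]
contact_force: [0.1, 1.0, -2.1]
gripper_width: 23.2
```

```bash
python3 -c "
from m import *
go([502.5,-251.5,150],-0.6)
w=grab('wrist');s=grab('scene');d=grab('side');t=read_state()['position']
ims=[]
for i,n in((s,'s'),(d,'d'),(w,'w')):
    c=proj(i,[[t[0]-3,t[1],t[2]-68]])[0].round().astype(int);r=(26,20) if n!='w' else (65,60)
    if n=='w': c=np.array([282,200])
    x0,y0=c-np.array(r);k=260/(2*r[0]);print(n,x0,y0,k)
    ims.append(cv2.resize(i['color'][y0:y0+2*r[1],x0:x0+2*r[0],::-1],(260,240),interpolation=2))
cv2.imwrite('pics/c5.png',np.hstack(ims))
"
```

```text
t 9.8 pos [ 498.1 -238.9  166.2] yaw 0.5699999999999932 down [ 0.003   0.0021 -1.    ] w 23.24511996416211 F [ 0.1  1.  -2.1]
shift mm [-12.6  16.2  -4.3]
tilt fix rotvec tool [0.003  0.     0.0021]
turn about tool y 0.0203
s 207 138 5.0
d 340 150 5.0
w 217 140 2.0
```

View pics/c5.png

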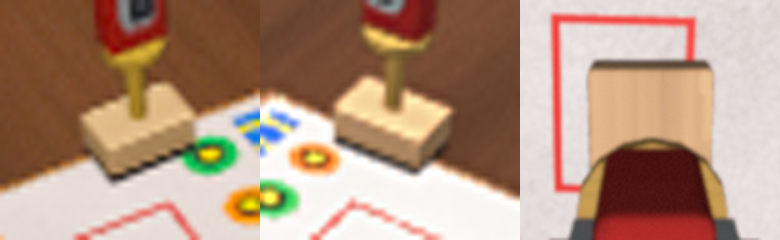

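```bash
python3 -c "
from m import *
s=grab('scene');d=grab('side');t=read_state()['position'];print(t)
A=np.zeros((3,3));b=np.zeros(3);L=[]
for im,uv,off in((s,(229.4,168.2),(30,20,0)),(d,(371.6,178.7),(-30,20,0)),(s,(229.0,164.0),(30,20,22)),(d,(371.9,174.2),(-30,20,22))):
    o,v=ray(im,[uv]);v=v[0]/np.linalg.norm(v[0]);o=o-off;P=np.eye(3)-np.outer(v,v);A+=P;b+=P@o;L.append((o,P))
X=np.linalg.solve(A,b);print('face centre',X,'minus tcp',X-t,[np.linalg.norm(P@(X-o)).round(1) for o,P in L])
w=grab('wrist');go([0,0,0])
for z in(75,85,95):print(z,onz(w,[(252,175),(313,175),(282.5,171)],z).round(1).tolist())
outline(w,(225,140,320,245))
"
```

```text
[ 499.77876234 -240.2139277   168.47137631]
face centre [ 493.39492865 -237.22650016   84.87316879] minus tcp [ -6.38383369   2.98742754 -83.59820751] [np.float64(0.8), np.float64(5.1), np.float64(5.1), np.float64(0.9)]
t 10.1 pos [ 499.6 -240.3  168.3] yaw 0.46999999999999886 down [ 8.e-03  9.e-04 -1.e+00] w 23.20597385309005 F [-1.2 -0.1 -2. ]
shift mm [244.2 164.5 499. ]
tilt fix rotvec tool [0.008  0.     0.0009]
75 [[473.4, -263.1, 75.0], [473.1, -219.1, 75.0], [470.3, -241.1, 75.0]]
85 [[471.5, -262.1, 85.0], [471.1, -220.0, 85.0], [468.5, -241.1, 85.0]]
95 [[469.5, -261.2, 95.0], [469.2, -220.9, 95.0], [466.6, -241.1, 95.0]]
outline ((537.7623901367188, -239.77398681640625), (30.491174697875977, 53.196434020996094), 0.45729368925094604)
```

The stamp is upright, with 1-2° of yaw to trim. The face sits 82-91 mm below the TCP: wrist block width says about 91, triangulation 84, the grasp picture about 82. I descend in stages, allowing for the worst case.

{"api": "play_rows", "payload": {
  "series": [
    [-0.006,0.005,-0.001,0.004,0.018,0.001,0],
    [-0.006,0.01,0,0,0,0,0],
    [0,0.012,0,0,0,0,0],
    [0,0.008,0,0,0,0,0],
    [0,0,0,0,0,0,0]
  ]
}}

```text
clock: 10.6
position: [501.1, -254.1, 130.9]
ee_rot: [0.504, 0.498, -0.496, -0.502]
contact_force: [-0.1, 0.2, -1.1]
gripper_width: 23.4
```

```bash
python3 -c "
from m import *
go([501,-251.5,113],-0.6)
w=grab('wrist','w3.png');s=grab('scene');d=grab('side');t=read_state()['position']
ims=[cv2.resize(w['color'][50:250,200:370,::-1],(340,400),interpolation=2)]
for i,n in((s,'s'),(d,'d')):
    c=proj(i,[[t[0],t[1],t[2]-78]])[0].round().astype(int);x0,y0=c-np.array([28,25]);print(n,x0,y0)
    ims.append(cv2.resize(i['color'][y0:y0+50,x0:x0+56,::-1],(224,200),interpolation=2))
cv2.imwrite('pics/c6.png',np.hstack([ims[0],np.vstack(ims[1:])]))
"
```

```text
t 10.6 pos [ 501.1 -254.1  130.9] yaw -0.7399999999999949 down [ 4.9e-03 -2.0e-04 -1.0e+00] w 23.3867446282705 F [-0.1  0.2 -1.1]
shift mm [ 2.6 17.9  0.2]
tilt fix rotvec tool [ 0.0049  0.     -0.0002]
turn about tool y -0.0024
s 203 144
d 337 155
```

View pics/c6.png

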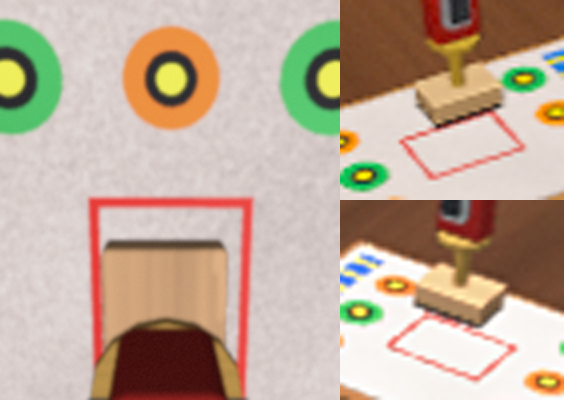

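The stamp sits over the outline, slightly left of middle in the wrist view, and the scene and side views show the face well clear of the paper. Measuring centring and height numerically.

```bash
cat > fin.py <<'E'
from m import *
def fin(off, sc=None, sd=None):
    w=grab('wrist');t=read_state()['position'];zf=t[2]-off
    h=cv2.cvtColor(w['color'],cv2.COLOR_RGB2HSV).astype(int)
    red=((h[...,0]<10)|(h[...,0]>170))&(h[...,1]>80)&(h[...,2]>120)
    top=None
    rows=[y for y in range(60,260) if red[y,262:306].mean()>.8]; r0=rows[0]; r0m=np.mean([y for y in rows if y<r0+8])
    L=[];Rr=[]
    for y in range(int(r0)+10,int(r0)+45):
        for S,a,b in((L,215,275),(Rr,295,350)):
            q=np.where(red[y,a:b])[0]
            if 1<=len(q)<8:S.append((a+q.mean(),y))
    far=[(c,np.mean([y for y in range(r0-3,r0+9) if red[y,c]])) for c in range(262,306,3)]
    PL,PR,PF=(onz(w,q,14)[:,:2] for q in(L,Rr,far))
    fit=lambda P,k:np.polyfit(P[:,k],P[:,1-k],1)
    l,r,f=fit(PL,0),fit(PR,0),fit(PF,1)
    cx=np.polyval(f,np.mean([PL[:,1].mean(),PR[:,1].mean()]))+40; cy=(np.polyval(l,cx)+np.polyval(r,cx))/2
    print('outline',np.round([cx,cy],1),'sep',round(np.polyval(r,480)-np.polyval(l,480),1),'yaw L,R,F',np.degrees(np.arctan([l[0],r[0],-f[0]])).round(2))
    g=w['color'].astype(int).min(2)
    B=[]
    for c in range(258,308,3):
        y=int(r0m)+6; col=g[y:y+90,c]; k=np.argmax(col<125); B.append((c,y+k-.5))
    PB=onz(w,B,zf)[:,:2]; b=fit(PB,1)
    yb=int(np.median([q[1] for q in B]))+10; h2=h[yb-2:yb+9]; wood=((h2[...,1]>60)&(h2[...,0]>8)&(h2[...,0]<30))
    e=[]
    for row in wood:
        x=282
        while row[x]:x-=1
        a=x+.5;x=282
        while row[x]:x+=1
        e.append((a,x-.5))
    e=np.median(e,axis=0)
    for o in(off-4,off,off+4,off+8):
        E=onz(w,[(e[0],yb+3),(e[1],yb+3)],t[2]-o+22)
        print('off',o,'block width',round(abs(E[1,1]-E[0,1]),1))
    E=onz(w,[(e[0],yb+3),(e[1],yb+3)],zf+22)
    sx=PB[:,0].mean()+30;sy=E[:,1].mean()
    print('stamp',np.round([sx,sy],1),'yaw',np.degrees(np.arctan(-b[0])).round(2),'farrow',np.median([q[1] for q in B]),'edges',e,'=> shift world dx,dy',np.round([cx-sx,cy-sy],1),'tcp',t.round(1),'face est',zf.round(1))
    return w,(cx,cy),(sx,sy),t
E
python3 -c "
from fin import *
w,o,st,t=fin(84)
s=grab('scene');d=grab('side')
for im,uv,dx,nm in((s,(227.2,175.0),30,'s'),(d,(372.8,186.5),-30,'d')):
    c,v=ray(im,[uv]);v=v[0];P=np.array([st[0]+dx,st[1]+20])
    k=((P-c[:2])@v[:2])/(v[:2]@v[:2]);print(nm,'z at corner',(c+k*v).round(1),'wanted xy',P)
    print(proj(im,[[o[0]+a*40,o[1]+b*30,14] for a in(-1,1) for b in(-1,1)]).round(1).tolist())
"
```

```text
outline [ 499.8 -253.1] sep 59.8 yaw L,R,F [-0.3  -1.16 -1.3 ]
off 80 block width 38.7
off 84 block width 39.5
off 88 block width 40.3
off 92 block width 41.1
stamp [ 500.  -254.9] yaw -0.69 farrow 169.5 edges [250.5 313.5] => shift world dx,dy [-0.2  1.8] tcp [ 502.6 -254.3  133.2] face est 49.2
s z at corner [ 525.8 -233.2   52.8] wanted xy [ 530.01690051 -234.93727331]
[[239.8, 171.6], [248.3, 180.4], [217.5, 179.1], [225.6, 188.2]]
d z at corner [ 465.2 -237.2   53.3] wanted xy [ 470.01690051 -234.93727331]
[[380.2, 191.8], [370.9, 200.0], [358.1, 183.9], [348.4, 191.7]]
```

Centring is off by (-0.2, +1.8) mm and yaw matches within 1°. The scene/side corner rays put the face at z≈53, about 80 below the TCP; the wrist says about 86. I lower towards TCP z≈107, which is inside the window for either value.

{"api": "play_rows", "payload": {
  "series": [
    [0.0018,0.007,0,0,0,0,0],
    [0,0.007,0,0,0,0,0],
    [0,0.004,0,0,0,0,0],
    [0,0,0,0,0,0,0]
  ]
}}

```text
clock: 11.3
position: [503.2, -252.0, 114.7]
ee_rot: [0.506, 0.5, -0.495, -0.5]
contact_force: [-0.9, 0.3, -2.2]
gripper_width: 23.0
```

```bash
python3 -c "
from fin import *
go([501,-251.5,107],-0.7)
fin(82)
go([501,-251.5,107],-0.7)
"
```

```text
t 11.3 pos [ 503.2 -252.   114.7] yaw -0.6599999999999966 down [ 0.0113 -0.0018 -0.9999] w 22.99832733080869 F [-0.9  0.3 -2.2]
shift mm [0.5 7.7 2.3]
tilt fix rotvec tool [ 0.0113  0.     -0.0016]
turn about tool y 0.0007
outline [ 499.6 -253.1] sep 59.9 yaw L,R,F [-0.67 -0.76 -0.77]
off 78 block width 38.3
off 82 block width 39.1
off 86 block width 39.9
off 90 block width 40.7
stamp [ 500.8 -252.7] yaw -0.66 farrow 169.5 edges [250.5 313.5] => shift world dx,dy [-1.1 -0.4] tcp [ 503.3 -252.1  115. ] face est 33.0
t 11.35 pos [ 503.3 -252.1  115. ] yaw -0.6500000000000057 down [ 0.0117 -0.002  -0.9999] w 23.115692121120585 F [ 0.7 -0.6 -1.7]
shift mm [0.6 7.9 2.4]
tilt fix rotvec tool [ 0.0117  0.     -0.0018]
turn about tool y 0.0008
```

{"api": "play_rows", "payload": {
  "series": [
    [0,0.003,0.001,0.01,0,-0.001,0],
    [0,0.003,0,0,0,0,0],
    [0,0,0,0,0,0,0]
  ]
}}

```text
clock: 11.65
position: [502.6, -252.2, 108.7]
ee_rot: [0.503, 0.497, -0.497, -0.502]
contact_force: [-0.3, 0.3, -1.7]
gripper_width: 22.6
```

```bash
python3 -c "
from fin import *
go([501,-251.5,107],-0.7)
w,o,st,t=fin(82)
s=grab('scene');d=grab('side');ims=[]
for i,n in((s,'s'),(d,'d')):
    c=proj(i,[[t[0],t[1],t[2]-78]])[0].round().astype(int);x0,y0=c-np.array([25,25]);print(n,x0,y0)
    print(proj(i,[[st[0]+(30 if n=='s' else -30),st[1]+20,z] for z in(18,22,26,30,34)]).round(1).tolist())
    ims.append(cv2.resize(i['color'][y0:y0+50,x0:x0+50,::-1],(400,400),interpolation=2))
cv2.imwrite('pics/c7.png',np.hstack(ims))
go([501,-251.5,107],-0.7)
"
```

```text
t 11.65 pos [ 502.6 -252.2  108.7] yaw -0.6500000000000057 down [ 0.0014 -0.001  -1.    ] w 22.642875270391624 F [-0.3  0.3 -1.7]
shift mm [0.7 1.7 1.6]
tilt fix rotvec tool [ 0.0014  0.     -0.001 ]
turn about tool y 0.0009
outline [ 499.9 -253.1] sep 59.9 yaw L,R,F [-0.51 -0.89 -1.44]
off 78 block width 38.4
off 82 block width 39.2
off 86 block width 40.0
off 90 block width 40.7
stamp [ 499.4 -252.9] yaw -0.66 farrow 169.5 edges [250.5 313.5] => shift world dx,dy [ 0.5 -0.2] tcp [ 502.7 -252.3  108.9] face est 26.9
s 207 151
[[227.2, 184.6], [227.0, 183.6], [226.9, 182.5], [226.8, 181.5], [226.7, 180.4]]
d 339 162
[[369.8, 196.5], [369.9, 195.4], [370.0, 194.3], [370.2, 193.2], [370.3, 192.1]]
t 11.8 pos [ 502.9 -252.3  109.2] yaw -0.6400000000000006 down [ 0.0023 -0.0013 -1.    ] w 22.738051608318585 F [-1.   0.6 -2.1]
shift mm [0.8 2.2 1.9]
tilt fix rotvec tool [ 0.0024  0.     -0.0013]
turn about tool y 0.001
```

View pics/c7.png

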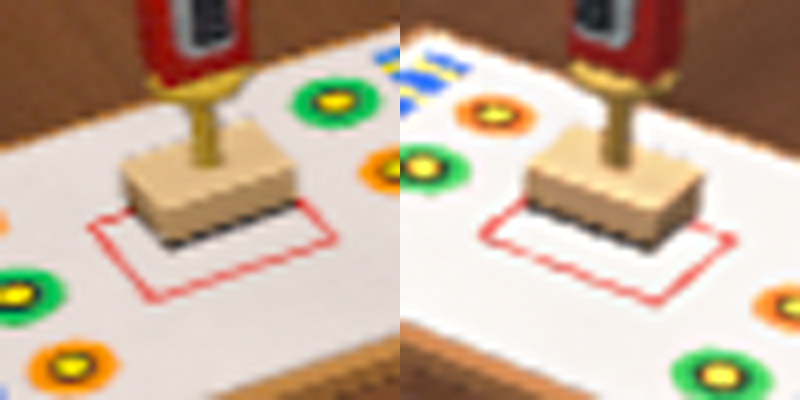

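The last view shows the block level and centred in the outline, clear of the paper. The near bottom corner is at scene (228.0,182.3) and side (370.2,193.6), so the face is at z≈27-28. That makes the gap about 13 mm by the scene and side cameras, or about 9 mm by the wrist estimate. I lower 2 mm, let it settle, recheck and hand in.

{"api": "play_rows", "payload": {
  "series": [
    [0,0.002,0,0,0,0,0],
    [0,0,0,0,0,0,0]
  ]
}}

```text
clock: 12.0
position: [503.1, -252.4, 107.3]
ee_rot: [0.504, 0.498, -0.497, -0.502]
contact_force: [0.2, -0.6, -2.1]
gripper_width: 23.0
```

```bash
python3 -c "
from fin import *
go([501,-251.5,107],-0.7)
fin(82)
for k in range(4): grab('scene')
go([501,-251.5,107],-0.7);st=read_state();print(abs(st['joint_vel']).max())
s=grab('scene');d=grab('side')
for nm,lo,hi,b1,b2 in [('blue',(110,120,40),(150,255,255),(270,200,305,245),(235,180,270,220))]:
    r=[blob(i,lo,hi,b) for i,b in((s,b1),(d,b2))];print(nm,tri((s,d),[x[0] for x in r])[0])
"
```

```text
t 12.0 pos [ 503.1 -252.4  107.3] yaw -0.6400000000000006 down [ 0.003  -0.0014 -1.    ] w 22.98201520616405 F [ 0.2 -0.6 -2.1]
shift mm [0.8 0.3 2.1]
tilt fix rotvec tool [ 0.003   0.     -0.0014]
turn about tool y 0.001
outline [ 499.9 -253.1] sep 59.9 yaw L,R,F [-0.46 -1.04 -0.65]
off 78 block width 38.4
off 82 block width 39.2
off 86 block width 39.9
off 90 block width 40.7
stamp [ 500. -253.] yaw -0.65 farrow 169.5 edges [250.5 313.5] => shift world dx,dy [-0.1 -0.1] tcp [ 503.2 -252.4  107.5] face est 25.5
t 12.25 pos [ 503.3 -252.4  107.6] yaw -0.6299999999999955 down [ 0.0035 -0.0016 -1.    ] w 23.172392310623597 F [ 0.  -0.7 -1.1]
shift mm [0.9 0.6 2.3]
tilt fix rotvec tool [ 0.0035  0.     -0.0016]
turn about tool y 0.0011
0.002522697734123424
blue [568.41174224 202.53580993 181.73276036]
```

Centred to 0.1 mm, yaw matched, arm still and blue unmoved. Handing in.

```bash
python3 -c "
from bench import job_done
print(job_done())"
```

```text
the job is handed in; nothing more can be done
None
```

I lifted the red stamp off its fork, drew it out along the rack's -x, and carried it over the caddy with its face about 180 mm up. It finished held still above the red outline, and I handed the job in at about 12.4 s of the 58 s. The hand-in gives no verdict.

**Last checks**
- **Position:** the stamp's centre was within about 0.2 mm of the outline's in the wrist image.
- **Alignment:** stamp yaw was -0.65° and the outline's three visible lines gave -0.5 to -1.0°. Tool tilt was under 0.004 rad; I checked the stamp itself for level only by eye.
- **Stillness and force:** joint speeds were under 0.003 rad/s. No force reading above about 2 N at any check.
- **Blue stamp:** within 0.1 mm of its starting position.

**Less certain**
- **Height above the paper:** the cameras disagreed. The scene and side views give about 11–12 mm and the wrist view about 7–8 mm; both are inside the 4–18 mm window.
- **Pots:** I did not re-measure them at the end.
- **Grip:** my hold was 7 mm higher on the handle than planned, because the TCP stayed at 173 mm instead of 166. It did not slip noticeably.

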